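# Offer up the cover of a watch demagnetiser over its screw holes

## Robot

A 6-joint arm with a two-finger parallel gripper is mounted at the origin on the work surface; the furniture and walls round the work are solid. World frame = base frame: x ahead of the robot, y to its left, z up, the work surface at z = 0. Lengths are in mm, angles in degrees, forces in N, time in s.
With the tool pointing down it reaches from about 150 to 775 mm from the base axis. Payload 6.1 kg.
Tool frame: the origin (TCP) lies at the very end of the fingers, on their centre line; the grasp point (between the pads) lies 19 mm behind it; z points along the fingers, y is the line along which they close (so a half turn about z gives the same grasp; the last joint's range is limited). The gripper opens to 85 mm and grips with 20 to 120 N. Pads are 22 mm wide; open, the fingers measure 114 mm over their backs; the gripper's body (76 mm by 85 mm) begins 54 mm behind the grasp point. The pads swing forward as they close: fully open they stand 13 mm farther back than shut.
Start: joints at [64.859, 7.208, -2.269, 80.523, 0, 90], TCP at [223.04, 475.249, 231.295] pointing down, gripper open.
Joint ranges: [-155.77, 155.77], [-54.66, 111.73], [-72.52, 77.12], [-102.08, 115.82], [-83.92, 84.16], [-180, 180]. Speed limits (degrees/s): [136.94, 136.94, 172.46, 180, 180, 180].

## Interface

Orientations are given as a 3x3 rotation matrix whose columns are the frame's x, y, z axes.
In Python, from cell import manip, viewer, order gives the robot as it stands. The module is installed in compiled form; this text tells all that it offers.
- The arm moves only by the tool play_rows, never from a script. Its argument "targets" is text: rows parted by semicolons, each of 5 numbers parted by spaces: the shift along the tool's x, y, z in m, then the turn about the tool's z in degrees, then the closure, from 0 (fully open) to 1 (shut). In form: x y z twist fingers; .... A call has 1 to 12 rows; each row is the pose to reach, as a shift and turn from the pose commanded when the call began, along the tool's axes at that moment; what a row does not reach only later rows make up. A row lasts 1/10 s, in which the tool goes at most 50 mm and 8.59 degrees, less where a joint would pass 70% of its speed; a pose out of reach is approached as far as the arm can. A call with a gripper value outside its range is refused whole. The fingers move at their own pace and stop on an object; "grip_force" is the grip in N (left out, the last holds). Time passes only in rows, so rows that repeat a pose let the fingers close. It gives the time, the measured TCP pose, the force, the opening and the grip force at its end, in the units of the state.
- manip.state(): the state, without advancing time (a new reading comes with each control period).
- viewer.read_camera(name): name is "scene" or "side" or "wrist"; returns a dict with "frame" (480x640x3 uint8, red, green, blue), "z_map" (480x640 float32, mm along the optical axis (not along the pixel's ray), 0 where there is no reading), "mtx" (3x3 intrinsics, pixels), "rvec" (rotation vector, rad) and "tvec" (3), from world to camera coordinates, as OpenCV has them; the wrist camera has in their place "tool_from_camera" (4x4, takes a point from camera to tool coordinates, whose origin is the TCP and whose axes are the flange's). Camera axes: x right, y down, z forward; pixel columns grow to the right and rows downward; lengths in mm; the calibration is good to about 2 mm. A picture is of the moment at which its call begins: read the wrist's pose just before it.
- order.close_job(): hands the job in; it is judged then, once.
The state is a dict: "time": time; "q": joint angles; "dq": joint speeds; "joint_torque": joint torques, N m; "tool_pos": TCP position; "orientation": TCP orientation; "wrist_force": force on the tool from outside, world axes, zero at the start; "ft_torque": the same for the moment, N m; "finger_gap": finger opening in mm; "grasp_force": force on a finger pad.
Only numpy, scipy, OpenCV 4.12 (cv2) and the standard library are available. Lean on these libraries where they do the work, as an engineer would, in place of code of your own. Each camera call takes 0.05 s, during which the arm holds its last target. There are 200 camera calls.

## Task

Put the bench demagnetiser back together as far as the screws: gently lay the orange spacer frame squarely on the open blue coil housing with its corner holes over the threaded holes, and let go of it. Then pick up the aluminium cover plate and hold it, level and pad upwards, one to two centimetres above the spacer without touching it, with its corner holes in line with the threaded holes below; finish still holding it there, motionless. Leave the small things lying about the table where they are.

Things in the scene. Friction and masses are not known exactly. Their poses are not given: they have to be found in the camera images.
- housing_top (a point): middle of the top rim of the blue coil housing, 56 mm (its x) by 100 mm (its y), its rim 40 mm above the table; a copper coil lies in an open well 39x59 mm, below the rim. It is fixed to the table. A black foot skirt, 6 mm high, stands out 3 mm all round. Its z points up. The housing, spacer and cover have the same outline and hole pattern: either end of spacer and cover may go either way round
- housing_hole_a (a point): on the housing's rim (brass-ringed thread, 6 mm): the centre of one of its four screw holes (a: towards its own +x and +y; b: the diagonally opposite one), 17.5 mm from the middle along its own x and 40 mm along its own y
- housing_hole_b (a point): on the housing's rim: the centre of one of its four screw holes (a: towards its own +x and +y; b: the diagonally opposite one), 17.5 mm from the middle along its own x and 40 mm along its own y
- spacer_center (a point): centre, half-way up, of the orange rigid spacer frame, 56 mm (its x) by 100 mm (its y) by 12 mm thick, with a window of 39x59 mm and four 9 mm corner holes; 0.08 kg or so, lying flat on the table, loose. It can be grasped across the 56 mm. Its z points up
- spacer_hole_a (a point): in the spacer, half-way up: the centre of one of its four screw holes (a: towards its own +x and +y; b: the diagonally opposite one), 17.5 mm from the middle along its own x and 40 mm along its own y
- spacer_hole_b (a point): in the spacer, half-way up: the centre of one of its four screw holes (a: towards its own +x and +y; b: the diagonally opposite one), 17.5 mm from the middle along its own x and 40 mm along its own y
- cover_center (a point): centre, half-way up, of the aluminium cover plate, 56 mm (its x) by 100 mm (its y) by 12 mm thick, with four 9 mm corner holes and a black rubber pad (34x60 mm, standing 2.5 mm proud) on its upper face; 0.16 kg or so, lying flat on the table pad upwards, loose. It can be grasped across the 56 mm. Its z points up
- cover_hole_a (a point): in the cover, half-way up: the centre of one of its four screw holes (a: towards its own +x and +y; b: the diagonally opposite one), 17.5 mm from the middle along its own x and 40 mm along its own y
- cover_hole_b (a point): in the cover, half-way up: the centre of one of its four screw holes (a: towards its own +x and +y; b: the diagonally opposite one), 17.5 mm from the middle along its own x and 40 mm along its own y
- loupe: small black eye loupe with a white rim, 33 mm across, 31 mm tall, standing on the table; origin at its underside. A bystander
- driver: thin precision screwdriver with a blue end, 88 mm long, 9 mm thick, lying on the table. A bystander
- notes: pad of green sticky notes, 75x75x10 mm, lying on the table. A bystander
- marker: small pink flag marker, 20x53x10 mm, lying on the table. A bystander

How it is judged (in metres and radians):
On the way:
1. the spacer lies squarely on the housing, holes over the threads, and is let go (((horizontal distance between spacer_hole_a and housing_hole_a below 0.0045 m and horizontal distance between spacer_hole_b and housing_hole_b below 0.0045 m) or (horizontal distance between spacer_hole_a and housing_hole_b below 0.0045 m and horizontal distance between spacer_hole_b and housing_hole_a below 0.0045 m)) and z of spacer_center in the frame of housing_top between 0.0035 and 0.0085 m and angle between spacer_center's own z axis and vertical below 0.06 rad and contact force between spacer and the arm below 0.1 N and contact force between spacer and the fingers below 0.1 N and linear speed of spacer below 0.02 m/s), for 0.2 s.
At the end, for the whole second after the job is handed in: Spacer flat on the housing, let go, holes within 4.5 mm of the threads. Cover held still in the fingers, level within 0.1 rad, underside 4 to 35 mm above the spacer, touching neither it nor the housing, holes within 4.5 mm horizontally of the threads (all of step 1 and ((horizontal distance between cover_hole_a and housing_hole_a below 0.0045 m and horizontal distance between cover_hole_b and housing_hole_b below 0.0045 m) or (horizontal distance between cover_hole_a and housing_hole_b below 0.0045 m and horizontal distance between cover_hole_b and housing_hole_a below 0.0045 m)) and z of cover_center in the frame of housing_top between 0.022 and 0.053 m and angle between cover_center's own z axis and vertical below 0.1 rad and contact force between cover and the fingers above 0.5 N and contact force between cover and spacer below 0.05 N and contact force between cover and housing below 0.05 N and linear speed of cover below 0.02 m/s); the arm keeps its last pose, push and grip.
It fails at once if the spacer is dropped rather than laid down (moves faster than 0.5 m/s while not in the fingers) (contact force between spacer and the fingers below 0.01 N and linear speed of spacer above 0.5 m/s).
It fails at once if a bystander is moved more than 30 mm (distance of any of loupe, driver, notes, marker from where it was at the start of the episode above 0.03 m).
It also fails if it takes over 72 s, if anything falls off the work surface, if the arm or the gripper's body presses on something with over 40 N, if the wrist force passes 120 N, or if a joint passes its speed limit or range.

## Working session

There is one attempt and no reset: what is moved stays moved. The work goes in short steps, Python scripts to look and compute and a tool call to move; the robot and the scene stay as the last step left them, time stands still between calls to the robot, and variables do not carry over. Pictures are saved under pics/ and viewed, at most 11 in all, crops included, and the job is handed in when it is done.

Besides the shell and the picture viewer there is one more tool, called after "Request:" as name(argument=value, ...) on one line, values as JSON. play_rows: Moves the arm, as the interface text tells. Its arguments: {"type":"object","properties":{"targets":{"type":"string"},"grip_force":{"type":"number"}},"required":["targets"]}

```bash
mkdir -p pics; cat > h.py <<'E'
import numpy as np, cv2
from cell import manip, viewer, order
def shot(name,fn):
    s=manip.state(); d=viewer.read_camera(name)
    cv2.imwrite('pics/'+fn+'.png',cv2.cvtColor(d['frame'],cv2.COLOR_RGB2BGR))
    np.savez(fn+'.npz',tp=s['tool_pos'],R=s['orientation'],**d); return d
def cam2w(d):
    if 'rvec' in d:
        R,_=cv2.Rodrigues(np.array(d['rvec'],float)); t=np.array(d['tvec'],float).ravel()
        return R.T,-R.T@t
    T=np.array(d['tool_from_camera']); R=np.array(d['R']).reshape(3,3)
    return R@T[:3,:3], R@T[:3,3]+np.array(d['tp'])
def onplane(d,uv,z):
    "pixels -> world points on horizontal plane z"
    A,c=cam2w(d); uv=np.atleast_2d(np.array(uv,float))
    r=(A@np.linalg.inv(d['mtx'])@np.c_[uv,np.ones(len(uv))].T).T
    return c+r*((z-c[2])/r[:,2])[:,None]
def cloud(d):
    "world xyz map from depth"
    A,c=cam2w(d); Z=d['z_map']; v,u=np.mgrid[:480,:640]
    r=np.stack([u,v,np.ones_like(u)],-1)@np.linalg.inv(d['mtx']).T*Z[...,None]
    return r@A.T+c
E
python3 - <<'E'
from h import *
shot('scene','scene0'); shot('wrist','wrist0'); s=manip.state(); print(s)
E
```

```text
{'time': 0.1, 'q': array([ 6.48590137e+01,  7.23735154e+00, -2.31887570e+00,  8.05222378e+01,
        1.10878333e-03,  8.99985552e+01]), 'dq': array([ 0.00592051,  0.00411674,  0.15691142, -0.0137937 , -0.02345585,
        0.03045182]), 'joint_torque': array([ 2.10705242e-03, -4.36905098e+01,  3.53607631e+01,  1.37797807e-02,
        5.61508796e-05,  2.77067500e-06]), 'tool_pos': array([222.89328064, 474.95493443, 230.62448037]), 'orientation': array([[-9.05275820e-01,  4.24823882e-01, -5.99335202e-04],
       [ 4.24824304e-01,  9.05274982e-01, -1.23151440e-03],
       [ 1.93864355e-05, -1.36947237e-03, -9.99999062e-01]]), 'wrist_force': array([ 0.41998905, -0.43760003, -0.187801  ]), 'ft_torque': array([ 0.04479803,  0.03474924, -0.03278831]), 'grasp_force': 0.0, 'finger_gap': 85.04375454378855}
```

View pics/scene0.png

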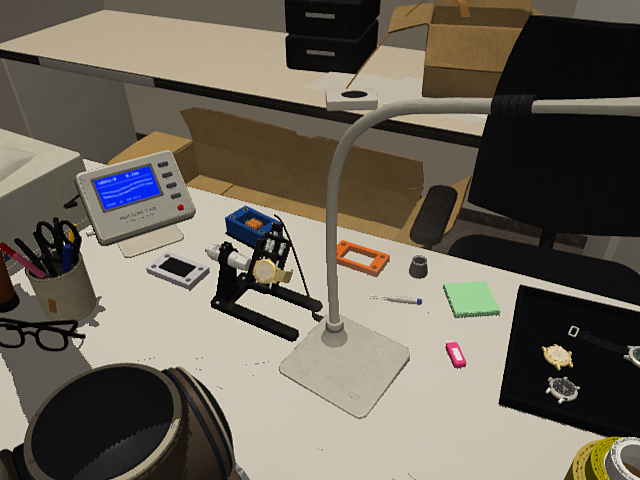

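View pics/wrist0.png

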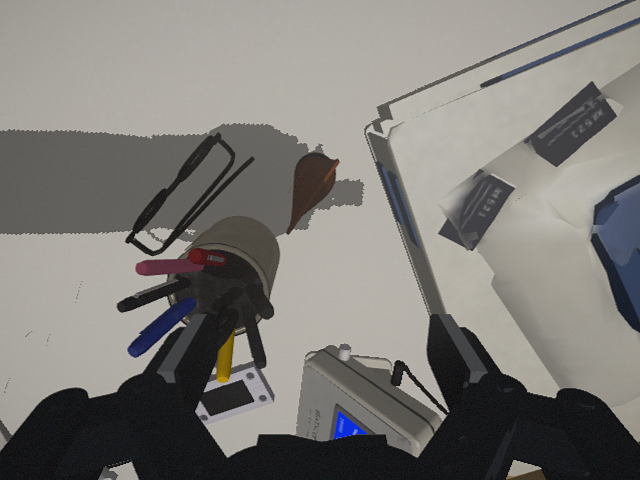

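The scene picture shows the housing at about (250,222), spacer at (361,256) and cover at (178,270). A watch stand, lamp, pen cup and monitor stand around them. Next I'll measure and map the obstacles.

```bash
python3 - <<'E'
from h import *
d=shot('side','side0'); a=dict(np.load('scene0.npz')); b=dict(np.load('side0.npz')); w=dict(np.load('wrist0.npz'))
for n,x in(('scene',a),('side',b),('wrist',w)): print(n,cam2w(x)[1].round(), cam2w(x)[0][:,2].round(2))
C=cloud(a)
for n,(u,v) in dict(hous=(236,216),spacer=(343,247),cover=(160,270),lamp=(345,375),lampstem=(333,240),stand=(235,290),standtop=(265,240),mon=(140,200),cup=(65,280),loupe=(419,265),driver=(400,299),notes=(470,300),marker=(456,354),ring=(100,420)).items(): print(n,C[v,u].round())
# height map, 1px=1.5mm ; x up, y left
H=np.zeros((520,700),np.float32)
for x in(a,b):
    P=cloud(x)[x['z_map']>0]; i=((900-P[:,0])/1.5).astype(int); j=((600-P[:,1])/1.5).astype(int)
    m=(i>=0)&(i<520)&(j>=0)&(j<700)&(P[:,2]<450); np.maximum.at(H,(i[m],j[m]),P[m,2])
im=cv2.applyColorMap(np.clip(H/1.6,0,255).astype(np.uint8),cv2.COLORMAP_JET)
for k in range(0,900,100): cv2.putText(im,str(k),(0,int((900-k)/1.5)),0,.4,(255,255,255)); cv2.line(im,(0,int((900-k)/1.5)),(700,int((900-k)/1.5)),(90,90,90))
for k in range(-400,600,100): cv2.putText(im,str(k),(int((600-k)/1.5),515),0,.4,(255,255,255)); cv2.line(im,(int((600-k)/1.5),0),(int((600-k)/1.5),520),(90,90,90))
cv2.imwrite('pics/hmap.png',im); np.save('H.npy',H)
E
```

```text
scene [-171. -302.  625.] [ 0.71  0.36 -0.61]
side [ 329. -746.  747.] [ 0.14  0.76 -0.64]
wrist [147. 511. 373.] [ 0.29 -0.14 -0.95]
hous [542. 236.  41.]
spacer [572.  20.  13.]
cover [371. 291.  12.]
lamp [ 295. -106.   13.]
lampstem [352. -60. 201.]
stand [375. 132.  22.]
standtop [399.  79. 127.]
mon [445. 377.  96.]
cup [221. 334.  90.]
loupe [ 563. -129.   27.]
driver [ 488. -122.    7.]
notes [ 530. -230.   11.]
marker [ 403. -239.   12.]
ring [ -7.  -8. 234.]
```

View pics/hmap.png

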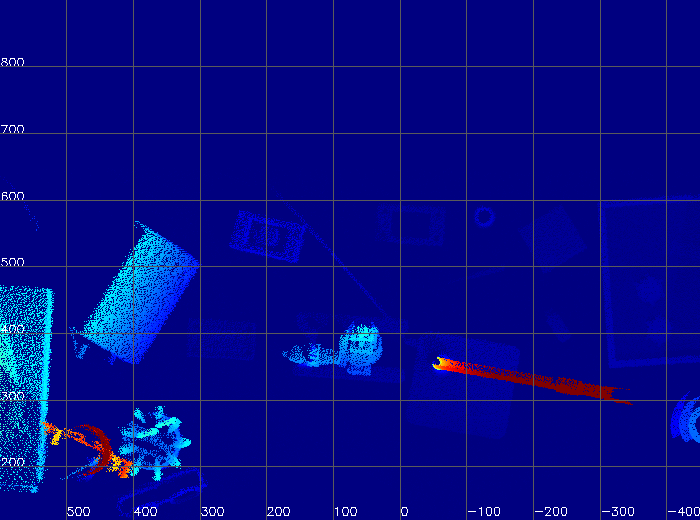

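View pics/side0.png

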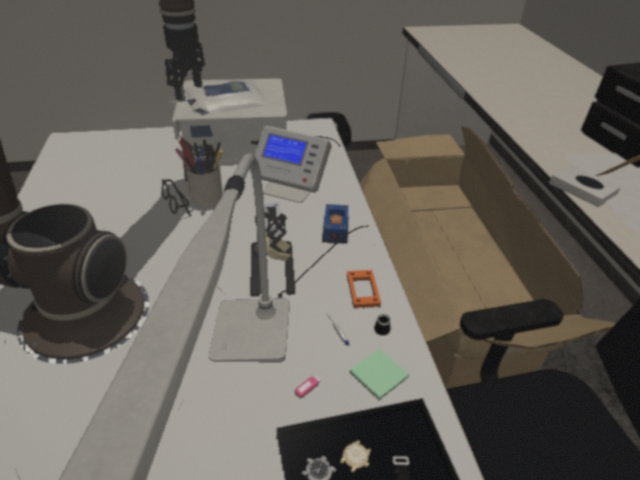

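The height map puts the housing near (545,195), the spacer near (562,-17) and the cover near (390,267). The lamp stem stands near (350,-60). The side view shows the same layout, with a thin wire near the housing. I'll refine the poses and check the clearances.

```bash
python3 - <<'E'
from h import *
a=dict(np.load('scene0.npz')); b=dict(np.load('side0.npz'))
for n,x in(('scene',a),('side',b)):
    hsv=cv2.cvtColor(x['frame'],cv2.COLOR_RGB2HSV); C=cloud(x)
    m=cv2.inRange(hsv,(3,150,120),(18,255,255)); m[(C[...,2]<7)|(C[...,2]>20)|(abs(C[...,1])>150)|(C[...,0]<450)]=0
    v,u=np.nonzero(m); P=onplane(x,np.c_[u,v],12)[:,:2].astype(np.float32); print(n,'spacer',cv2.minAreaRect(P))
    m=(C[...,2]>36)&(C[...,2]<46)&(C[...,0]>480)&(C[...,0]<620)&(C[...,1]>120)&(C[...,1]<270)
    P=C[m][:,:2].astype(np.float32); print('housing',cv2.minAreaRect(P),len(P))
    m=(C[...,2]>8)&(C[...,2]<18)&(C[...,0]>330)&(C[...,0]<450)&(C[...,1]>200)&(C[...,1]<340)
    P=C[m][:,:2].astype(np.float32); print('cover',cv2.minAreaRect(P),len(P)) if len(P) else 0
    # lamp
    m=(C[...,2]>150)&(C[...,1]<0)&(C[...,0]>200)&(C[...,0]<420); P=C[m]
    for lo in range(150,560,40):
        k=P[(P[:,2]>=lo)&(P[:,2]<lo+40)]
        if len(k): print('lamp',lo,k[:,:2].min(0).round(),k[:,:2].max(0).round())
    m=(C[...,2]>5)&(C[...,0]>425)&(C[...,0]<620)&(C[...,1]>40)&(C[...,1]<150); P=C[m]
    for y in range(40,150,15):
        k=P[(P[:,1]>=y)&(P[:,1]<y+15)]
        if len(k): print('wire',y,k.min(0).round(),k.max(0).round(),len(k))
    m=(C[...,0]>340)&(C[...,0]<600)&(C[...,1]>280)&(C[...,1]<500); print('monitor max',C[m].max(0).round())
    m=(C[...,0]>330)&(C[...,0]<460)&(C[...,1]>0)&(C[...,1]<200); print('stand max',C[m].max(0).round())
E
```

```text
scene spacer ((559.6961669921875, -15.256843566894531), (99.83380889892578, 62.390625), 85.28158569335938)
housing ((542.6256713867188, 188.145263671875), (125.6384048461914, 60.009605407714844), 76.8017578125) 623
cover ((401.863037109375, 276.9617614746094), (122.85812377929688, 79.17303466796875), 85.96870422363281) 1184
lamp 150 [346. -65.] [357. -49.]
lamp 190 [346. -64.] [358. -50.]
lamp 230 [346. -65.] [359. -50.]
lamp 270 [346. -70.] [359. -52.]
lamp 310 [344. -86.] [356. -57.]
lamp 350 [ 337. -131.] [352. -71.]
lamp 390 [ 309. -272.] [ 347. -107.]
lamp 430 [ 291. -349.] [ 329. -215.]
wire 40 [451.  42.  20.] [468.  55.  25.] 23
wire 55 [425.  56.  13.] [484.  70.  27.] 26
wire 70 [426.  70.  13.] [503.  85.  32.] 27
wire 85 [502.  87.  27.] [518.  99.  34.] 19
wire 100 [517. 101.  30.] [535. 114.  35.] 11
wire 115 [537. 117.  31.] [549. 128.  37.] 15
wire 130 [426. 131.   7.] [569. 144.  42.] 24
wire 145 [425. 145.   5.] [575. 150.  43.] 35
monitor max [600. 500. 152.]
stand max [460. 200. 163.]
side spacer ((561.5770874023438, -18.43608856201172), (97.74535369873047, 52.644
[... 324 characters left out ...]
mp 230 [349. -66.] [363. -55.]
lamp 270 [347. -72.] [363. -58.]
lamp 310 [346. -87.] [362. -63.]
lamp 350 [ 344. -127.] [358. -81.]
lamp 390 [ 316. -272.] [ 352. -115.]
lamp 430 [ 282. -437.] [ 333. -216.]
lamp 470 [ 250. -605.] [ 309. -391.]
lamp 510 [ 239. -630.] [ 283. -552.]
wire 40 [426.  41.   8.] [467.  55.  23.] 18
wire 55 [425.  56.   7.] [485.  69.  25.] 23
wire 70 [425.  71.  10.] [501.  85.  28.] 24
wire 85 [426.  86.   6.] [520. 100.  32.] 24
wire 100 [425. 101.   9.] [539. 115.  33.] 24
wire 115 [425. 115.  11.] [551. 130.  35.] 28
wire 130 [425. 130.   5.] [569. 145.  44.] 49
wire 145 [426. 145.   5.] [576. 150.  41.] 111
monitor max [600. 500. 150.]
stand max [460. 200. 162.]
```

```bash
cat >> h.py <<'E'
def go(x,y,z,yaw):
    "shift/twist from now to TCP x,y,z with tool y at world angle yaw"
    s=manip.state(); R=np.array(s['orientation']).reshape(3,3); p=np.array(s['tool_pos'])
    d=R.T@(np.array([x,y,z])-p); y0=np.degrees(np.arctan2(R[1,1],R[0,1])); t=y0-yaw; t=(t+90)%180-90
    print('shift mm',d.round(1),'twist',round(t,2),'yaw now',round(y0,2),'pos',p.round(1),'t',s['time'],'gap',s['finger_gap'])
E
python3 -c "
from h import *
go(550,225,240,-14)"
```

```text
shift mm [-402.3  -87.4   -9.2] twist 78.86 yaw now 64.86 pos [222.9 475.  230.7] t 0.15 gap 85.31247486782455
```

Request:
play_rows(targets="-0.402 -0.087 -0.009 78.9 0; -0.402 -0.087 -0.009 78.9 0; -0.402 -0.087 -0.009 78.9 0; -0.402 -0.087 -0.009 78.9 0; -0.402 -0.087 -0.009 78.9 0; -0.402 -0.087 -0.009 78.9 0; -0.402 -0.087 -0.009 78.9 0; -0.402 -0.087 -0.009 78.9 0; -0.402 -0.087 -0.009 78.9 0; -0.402 -0.087 -0.009 78.9 0; -0.402 -0.087 -0.009 78.9 0; -0.402 -0.087 -0.009 78.9 0")

```text
time: 1.35
tool_pos: [549.0, 226.5, 240.3]
orientation: [[0.239, 0.971, -0.0], [0.971, -0.239, 0.0], [0.0, -0.0, -1.0]]
wrist_force: [-0.5, -1.0, -0.8]
finger_gap: 85.4
grasp_force: 0.0
```

```bash
python3 - <<'E'
from h import *
go(550,225,240,-14); shot('wrist','wrist1'); s=manip.state(); print(s['q'].round(2), s['wrist_force'].round(1))
E
```

```text
shift mm [-1.2  1.3  0.3] twist 0.18 yaw now -13.82 pos [549.  226.5 240.3] t 1.35 gap 85.41433983381661
[2.2430e+01 1.4880e+01 8.2600e+00 8.3380e+01 1.0000e-02 1.2626e+02] [-1.2 -0.  -0.5]
```

View pics/wrist1.png

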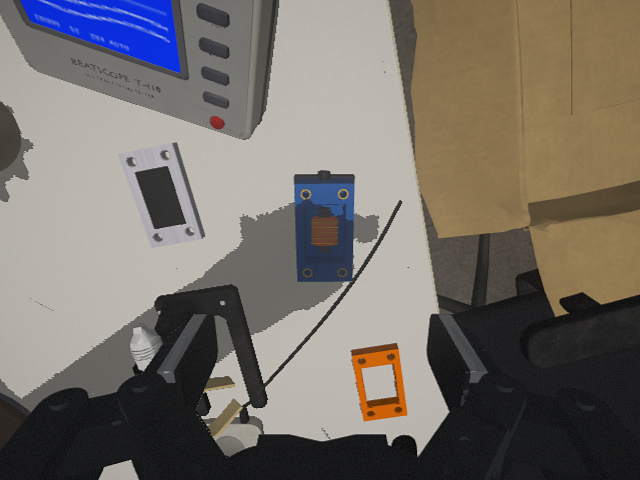

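The wrist view shows all three: cover at (162,195), housing at (324,228) and spacer at (379,382). A free wire end stands at (400,203), beside the housing. I'll enlarge all three in one composite.

```bash
python3 - <<'E'
from h import *
im=cv2.imread('pics/wrist1.png'); k=5
cr=[(110,135),(285,168),(330,330)]   # u0,v0 ; each 52.. wide
out=[cv2.resize(im[v:v+120,u:u+(100 if i==0 else 75)],None,fx=3,fy=5 if 0 else 3,interpolation=cv2.INTER_CUBIC) for i,(u,v) in enumerate(cr)]
im2=np.hstack(out); cv2.imwrite('pics/crops.png',im2); print(im2.shape)
w=dict(np.load('wrist1.npz')); C=cloud(w)
for n,uv in dict(wire_end=(400,203),w2=(390,225),w3=(378,248),w4=(365,268),w5=(352,285),w6=(335,306),w7=(320,325),w8=(300,349),rim=(300,230),spacer=(383,350),cover=(145,185)).items():
    u,v=uv; Q=C[v-3:v+4,u-3:u+4].reshape(-1,3); print(n,Q[Q[:,2].argmax()].round(1))
E
```

```text
(360, 750, 3)
wire_end [626.2 199.9   5.4]
w2 [607.3 183.8  18. ]
w3 [568.9 307.6 383.2]
w4 [568.9 307.6 383.2]
w5 [555.5 136.1  34.8]
w6 [535.1 117.6  35.8]
w7 [516.7 100.5  33. ]
w8 [484.8  74.   28.7]
rim [523.6 212.   41.8]
spacer [578.6  33.1  13.8]
cover [385.3 284.3  16.7]
```

View pics/crops.png

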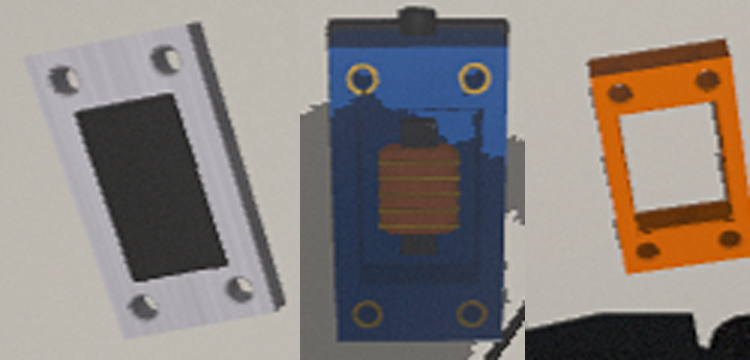

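```bash
cat >> h.py <<'E'
M=np.array([[-17.5,40],[17.5,40],[-17.5,-40],[17.5,-40]])
def fit(P):
    P=np.asarray(P)[:,:2]; c=P.mean(0); U,S,V=np.linalg.svd(M.T@(P-c)); R=(V.T@np.diag([1,np.linalg.det(V.T@U.T)])@U.T)
    res=P-(M@R.T+c); print('centre',c.round(1),'yaw x-axis',np.degrees(np.arctan2(R[1,0],R[0,0])).round(2),'resid',np.linalg.norm(res,axis=1).round(1)); return c
E
python3 - <<'E'
from h import *
w=dict(np.load('wrist1.npz'))
for n,z,uv in(('cover',12,[(131.3,161.7),(165.3,154.7),(158.3,237),(189.7,231.3)]),('housing',40,[(306,194.3),(343.3,194),(307.7,272.7),(342.3,272.3)]),('spacer',12,[(361.7,360.7),(391,356.3),(371,413.3),(398.3,409.3)])):
    print(n); fit(onplane(w,uv,z))
T=w['tool_from_camera']; Z=w['z_map']; v,u=np.mgrid[:480,:640]
P=np.stack([u,v,np.ones_like(u)],-1)@np.linalg.inv(w['mtx']).T*Z[...,None]; P=P@T[:3,:3].T+T[:3,3]
m=(Z>0)&(P[...,2]<30)&(v>300); Q=P[m]
for a in(Q[Q[:,1]<0],Q[Q[:,1]>0]): print(a[a[:,2].argmax()].round(1), np.percentile(a[:,2],[90,98,99.5]).round(1))
E
```

```text
cover
centre [391.  267.8] yaw x-axis -3.01 resid [0.1 0.1 0.3 0.3]
housing
centre [544.8 198.1] yaw x-axis -13.46 resid [0.1 0.1 0.2 0.1]
spacer
centre [562.9 -15.8] yaw x-axis -3.65 resid [0.1 0.1 0.3 0.2]
[  5.8 -43.2 -13.2] [-41.  -22.4 -17.1]
[ -0.4  42.8 -13. ] [-40.8 -22.4 -16.9]
```

```bash
python3 -c "
from h import *
go(563.9,-0.8,-1,-3.65)"
```

```text
shift mm [-217.4   68.9  241.5] twist -10.18 yaw now -13.83 pos [549.  226.7 240.5] t 1.4 gap 85.34028868853943
```

Request:
play_rows(targets="-0.2174 0.0689 0.1 -10.2 0; -0.2174 0.0689 0.12 -10.2 0; -0.2174 0.0689 0.14 -10.2 0; -0.2174 0.0689 0.16 -10.2 0; -0.2174 0.0689 0.17 -10.2 0; -0.2174 0.0689 0.18 -10.2 0; -0.2174 0.0689 0.2 -10.2 0; -0.2174 0.0689 0.215 -10.2 0; -0.2174 0.0689 0.225 -10.2 0; -0.2174 0.0689 0.225 -10.2 0")

```text
time: 2.4
tool_pos: [563.0, -1.0, 14.3]
orientation: [[0.065, 0.998, -0.002], [0.998, -0.065, 0.0], [-0.0, -0.002, -1.0]]
wrist_force: [-0.0, 0.0, -0.6]
finger_gap: 85.8
grasp_force: 0.0
```

```bash
python3 - <<'E'
from h import *
go(563.9,-0.8,-1,-3.65); print(manip.state()['wrist_force'].round(1), manip.state()['q'].round(1))
E
```

```text
shift mm [ 0.3  0.9 15.3] twist -0.07 yaw now -3.72 pos [563.   -1.   14.3] t 2.4 gap 85.77044112300707
[-0.   0.  -0.6] [ -0.1  16.3 -18.9  54.9   0.   93.6]
```

Request:
play_rows(targets="0 0.0005 0.008 0 0; 0 0.0005 0.015 0 0; 0 0.0005 0.015 0 0.3; 0 0.0005 0.015 0 0.5; 0 0.0005 0.015 0 0.6; 0 0.0005 0.015 0 0.6; 0 0.0005 0.015 0 0.6; 0 0.0005 0.015 0 0.6; 0 0.0005 0.015 0 0.6; 0 0.0005 0.015 0 0.6", grip_force=30)

```text
time: 3.4
tool_pos: [565.0, -1.9, 0.7]
orientation: [[0.067, 0.998, 0.001], [0.998, -0.067, 0.0], [0.0, 0.001, -1.0]]
wrist_force: [1.1, 0.4, 4.6]
finger_gap: 55.0
grasp_force: 32.6
```

Request:
play_rows(targets="0 0 -0.01 0 0.6; 0 0 -0.03 0 0.6; 0 0 -0.06 0 0.6; 0 0 -0.09 0 0.6; 0 0 -0.12 0 0.6; 0 0 -0.12 0 0.6")

```text
time: 4.0
tool_pos: [566.7, -2.0, 125.0]
orientation: [[0.067, 0.998, 0.007], [0.998, -0.067, -0.0], [0.0, 0.007, -1.0]]
wrist_force: [0.4, -0.6, -1.1]
finger_gap: 55.0
grasp_force: 32.1
```

```bash
python3 - <<'E'
from h import *
shot('wrist','wrist2'); go(544.8,198.1,150,-13.46); print(manip.state()['wrist_force'].round(1), manip.state()['grasp_force'])
im=cv2.imread('pics/wrist2.png'); cv2.imwrite('pics/w2c.png',im)
E
```

```text
shift mm [198.3 -34.2 -27.5] twist 9.61 yaw now -3.85 pos [565.8  -2.  122.6] t 4.05 gap 54.900082976407894
[-0.3 -0.5 -1.1] 32.08750069141388
```

View pics/w2c.png

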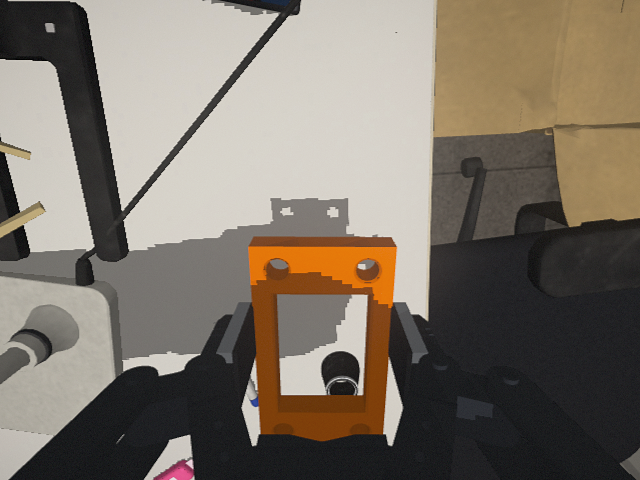

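The spacer is held squarely. Its near holes are at (277,269) and (368,269), the far ones at (284,430) and (360,430). Now I'll find its pose in the tool frame.

```bash
cat >> h.py <<'E'
def tool_plane(w,uv,zt):
    "pixels -> tool-frame points on plane tool z=zt"
    T=w['tool_from_camera']; uv=np.array(uv,float); r=np.c_[uv,np.ones(len(uv))]@np.linalg.inv(w['mtx']).T@T[:3,:3].T
    return T[:3,3]+r*((zt-T[2,3])/r[:,2])[:,None]
def tool_depth(w):
    T=w['tool_from_camera']; v,u=np.mgrid[:480,:640]
    return (np.stack([u,v,np.ones_like(u)],-1)@np.linalg.inv(w['mtx']).T*w['z_map'][...,None])@T[:3,:3].T+T[:3,3]
E
python3 - <<'E'
from h import *
w=dict(np.load('wrist2.npz')); P=tool_depth(w)
for u,v in((322,262),(300,260),(345,260),(262,300),(382,300),(265,345),(380,345),(268,385),(378,385),(232,310),(410,310)): print((u,v),P[v,u].round(1))
m=cv2.inRange(cv2.cvtColor(w['frame'],cv2.COLOR_RGB2HSV),(3,150,60),(18,255,255)).astype(bool)
q=P[m]; q=q[(q[:,2]>-40)&(q[:,2]<40)]; print(np.percentile(q,[1,50,99],axis=0).round(1))
for zt in(-16,-14,-12,-10,-8):
    H=tool_plane(w,[(277,269),(368,269),(284,430),(360,430)],zt); print(zt,H[:,:2].round(1).tolist(),'w',np.linalg.norm(H[1]-H[0]).round(1),'l',np.linalg.norm(H[2]-H[0]).round(1))
E
```

```text
(322, 262) [ 30.1  -0.1 -12.7]
(300, 260) [ 30.3  -8.6 -11. ]
(345, 260) [ 30.2   8.7 -10.8]
(262, 300) [ 13.6 -23.9 -11.9]
(382, 300) [ 13.3  23.6 -11.4]
(265, 345) [ -6.9 -23.7 -12.4]
(380, 345) [ -7.3  23.8 -11.9]
(268, 385) [-27.  -23.4 -12.4]
(378, 385) [-27.8  24.  -11.5]
(232, 310) [-68.2 -73.5 124.3]
(410, 310) [-69.3  71.9 126. ]
[[-57.9 -27.7 -12.8]
 [  7.7  -0.2 -11.3]
 [ 36.3  27.1  -0.6]]
-16 [[28.7, -16.9], [28.7, 16.9], [-48.1, -16.9], [-48.1, 16.5]] w 33.8 l 76.8
-14 [[27.8, -17.1], [27.8, 17.2], [-50.1, -17.2], [-50.2, 16.7]] w 34.4 l 78.0
-12 [[27.0, -17.4], [26.9, 17.5], [-52.2, -17.4], [-52.3, 17.0]] w 34.9 l 79.2
-10 [[26.1, -17.7], [26.1, 17.8], [-54.3, -17.7], [-54.3, 17.2]] w 35.4 l 80.4
-8 [[25.2, -17.9], [25.2, 18.0], [-56.4, -18.0], [-56.4, 17.5]] w 36.0 l 81.6
```

```bash
python3 -c "
from h import *
go(547.9,211.2,70,-13.46)"
```

```text
shift mm [211.6 -32.3  52.5] twist 9.61 yaw now -3.85 pos [565.8  -2.  122.6] t 4.05 gap 54.900082976407894
```

Request:
play_rows(targets="0.04 -0.006 0 3 0.6; 0.08 -0.012 0 6 0.6; 0.12 -0.018 0 9.6 0.6; 0.16 -0.024 0 9.6 0.6; 0.19 -0.029 0.01 9.6 0.6; 0.2116 -0.0323 0.025 9.6 0.6; 0.2116 -0.0323 0.04 9.6 0.6; 0.2116 -0.0323 0.0525 9.6 0.6; 0.2116 -0.0323 0.0525 9.6 0.6; 0.2116 -0.0323 0.0525 9.6 0.6")

```text
time: 5.05
tool_pos: [546.1, 210.6, 67.3]
orientation: [[0.233, 0.972, -0.001], [0.972, -0.233, -0.001], [-0.001, -0.001, -1.0]]
wrist_force: [-0.1, 0.3, -0.8]
finger_gap: 55.0
grasp_force: 32.1
```

```bash
python3 - <<'E'
from h import *
shot('wrist','wrist3'); go(547.9,211.2,42,-13.46); print(manip.state()['wrist_force'].round(1), manip.state()['grasp_force'])
im=cv2.imread('pics/wrist3.png')[170:450,190:450]; cv2.imwrite('pics/w3c.png',cv2.resize(im,None,fx=2.1,fy=2.1,interpolation=cv2.INTER_CUBIC))
E
```

```text
shift mm [ 0.7  1.1 26. ] twist -0.03 yaw now -13.49 pos [546.7 210.8  68. ] t 5.1 gap 54.98064157812102
[0.3 0.2 0.6] 32.054539918899536
```

View pics/w3c.png

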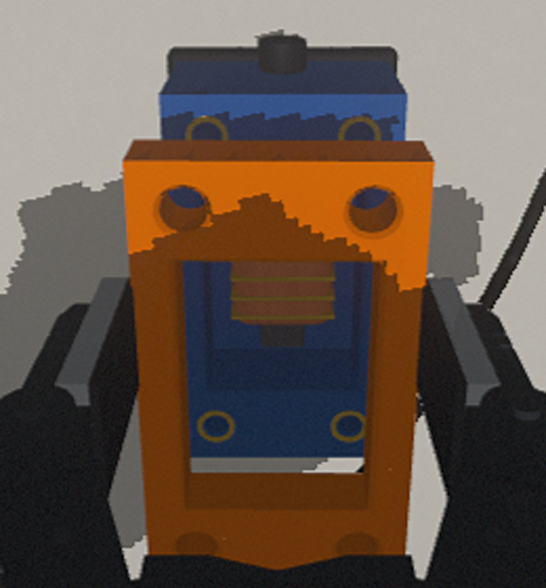

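```bash
python3 - <<'E'
from h import *
w=dict(np.load('wrist3.npz')); f=lambda L:[(a/2.1+190,b/2.1+170) for a,b in L]
zt=w['tp'][2]-40; print(w['tp'])
print('threads',tool_plane(w,f([(216,426),(349,426),(207,137),(360,137)]),zt).round(1).tolist())
print('spacer',tool_plane(w,f([(183,211),(373,211),(195,545),(357,545)]),-11.5).round(1).tolist())
R=w['R'].reshape(3,3); print('predicted housing centre in tool',(R.T@(np.array([544.8,198.1,40])-w['tp'])).round(1))
E
```

```text
[546.14794855 210.62823005  67.28063418]
threads [[-52.4, -16.3, 27.3], [-52.5, 18.8, 27.3], [27.7, -16.2, 27.3], [27.6, 19.0, 27.3]]
spacer [[26.1, -17.4, -11.5], [26.1, 17.5, -11.5], [-52.5, -18.0, -11.5], [-52.5, 17.1, -11.5]]
predicted housing centre in tool [-12.5   1.6  27.3]
```

Request:
play_rows(targets="0.0007 0.001 0.004 0 0.6; 0.0007 0.001 0.009 0 0.6; 0.0007 0.001 0.014 0 0.6; 0.0007 0.001 0.018 0 0.6; 0.0007 0.001 0.021 0 0.6; 0.0007 0.001 0.023 0 0.6; 0.0007 0.001 0.023 0 0.6; 0.0007 0.001 0.023 0 0.6")

```text
time: 5.9
tool_pos: [547.7, 211.8, 44.9]
orientation: [[0.232, 0.973, 0.0], [0.973, -0.232, 0.0], [0.0, 0.0, -1.0]]
wrist_force: [0.3, -0.1, -0.7]
finger_gap: 54.9
grasp_force: 32.1
```

```bash
python3 - <<'E'
from h import *
go(547.9,211.2,41,-13.46); print(manip.state()['wrist_force'].round(1), manip.state()['grasp_force'])
E
```

```text
shift mm [-0.6  0.3  3.9] twist 0.02 yaw now -13.44 pos [547.7 211.8  44.9] t 5.9 gap 54.91915351501684
[ 0.3 -0.1 -0.7] 32.07234442234039
```

Request:
play_rows(targets="-0.0006 0.0003 0.001 0 0.6; -0.0006 0.0003 0.002 0 0.6; -0.0006 0.0003 0.003 0 0.6; -0.0006 0.0003 0.0038 0 0.6; -0.0006 0.0003 0.0044 0 0.6; -0.0006 0.0003 0.0044 0 0.6")

```text
time: 6.5
tool_pos: [547.8, 211.1, 40.7]
orientation: [[0.232, 0.973, 0.0], [0.973, -0.232, 0.0], [0.0, 0.0, -1.0]]
wrist_force: [-1.4, -0.8, 3.8]
finger_gap: 54.7
grasp_force: 32.4
```

Request:
play_rows(targets="0 0 0 0 0.3; 0 0 0 0 0.2; 0 0 0 0 0.15; 0 0 0 0 0.15; 0 0 0 0 0.15; 0 0 -0.01 0 0.15; 0 0 -0.03 0 0.15; 0 0 -0.06 0 0.15; 0 0 -0.1 0 0.1; 0 0 -0.14 0 0; 0 0 -0.17 0 0; 0 0 -0.17 0 0")

```text
time: 7.7
tool_pos: [549.7, 211.9, 216.4]
orientation: [[0.232, 0.973, 0.008], [0.973, -0.232, 0.003], [0.005, 0.007, -1.0]]
wrist_force: [0.9, 0.6, 0.6]
finger_gap: 85.6
grasp_force: 0.0
```

```bash
python3 - <<'E'
from h import *
shot('wrist','wrist4'); go(391,267.8,100,-3.01); print(manip.state()['wrist_force'].round(1), manip.state()['grasp_force'])
w=dict(np.load('wrist4.npz'))
im=cv2.imread('pics/wrist4.png'); cv2.imwrite('pics/w4c.png',cv2.resize(im[120:400,40:420],None,fx=2.1,fy=2.1,interpolation=cv2.INTER_CUBIC))
E
```

```text
shift mm [  17.6 -167.3  113. ] twist -10.43 yaw now -13.44 pos [549.  211.6 213.7] t 7.75 gap 85.67918382853208
[-1.1  0.6 -1. ] 0.0
```

View pics/w4c.png

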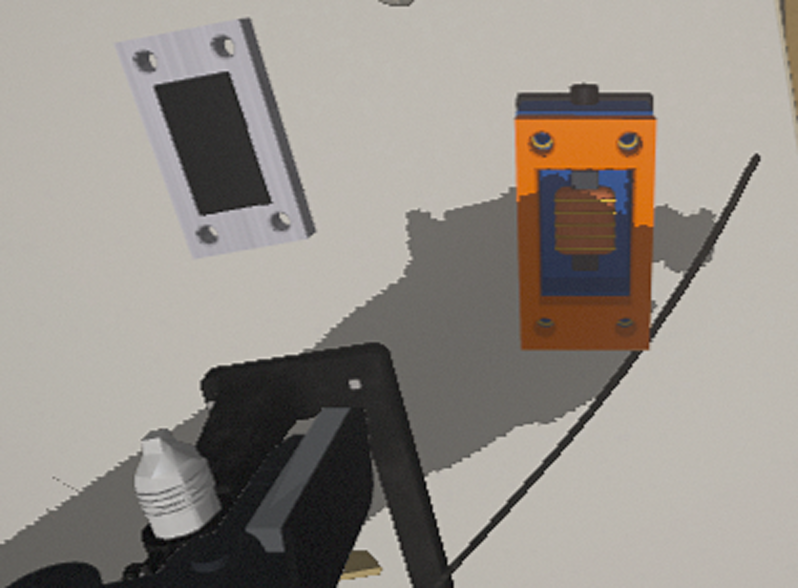

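```bash
python3 - <<'E'
from h import *
w=dict(np.load('wrist4.npz')); f=lambda L:[(a/2.1+40,b/2.1+120) for a,b in L]
print(w['tp']); print('spacer'); fit(onplane(w,f([(541,142),(628,142),(545,325),(625,324)]),52)); print('cover'); fit(onplane(w,f([(145,61),(223,46),(208,234),(281,220)]),12))
C=cloud(w); print('spacer z',C[int(160/2.1+120),int(585/2.1+40)])
for u,v in ((165,122),(580,125),(585,315)):print(C[int(v/2.1+120),int(u/2.1+40)].round(1))
go(391,267.8,100,-3.01)
# near-cover obstacles
S=dict(np.load('scene0.npz')); 
for n in('scene0','side0','wrist1'):
    P=cloud(dict(np.load(n+'.npz'))).reshape(-1,3); m=(P[:,2]>18)&(P[:,2]<170)&(abs(P[:,0]-391)<75)&(abs(P[:,1]-268)<70); print(n,m.sum(), P[m].min(0).round() if m.any() else '', P[m].max(0).round() if m.any() else '')
E
```

```text
[549.71011059 211.86435226 216.43061561]
spacer
centre [544.6 198.5] yaw x-axis -13.48 resid [0.5 0.5 0.4 0.7]
cover
centre [391.  267.9] yaw x-axis -2.76 resid [0.1 0.3 0.2 0.3]
spacer z [551.903486   230.27442413  52.96428392]
[373.  282.3  12.8]
[553.7 244.5  52.9]
[535.9 164.5  52.1]
shift mm [  17.6 -167.3  113. ] twist -10.43 yaw now -13.44 pos [549.  211.6 213.7] t 7.75 gap 85.67918382853208
scene0 106 [393. 240.  18.] [466. 338.  76.]
side0 48 [396. 236.  18.] [465. 338.  70.]
wrist1 227 [444. 324.  59.] [466. 338.  73.]
```

Request:
play_rows(targets="0.0176 -0.1673 0 -10.5 0; 0.0176 -0.1673 0 -10.5 0; 0.0176 -0.1673 0 -10.5 0; 0.0176 -0.1673 0 -10.5 0; 0.0176 -0.1673 0.02 -10.5 0; 0.0176 -0.1673 0.06 -10.5 0; 0.0176 -0.1673 0.1 -10.5 0; 0.0176 -0.1673 0.14 -10.5 0; 0.0176 -0.1673 0.17 -10.5 0; 0.0176 -0.1673 0.19 -10.5 0; 0.0176 -0.1673 0.197 -10.5 0; 0.0176 -0.1673 0.197 -10.5 0")

```text
time: 8.95
tool_pos: [388.1, 266.4, 12.1]
orientation: [[0.051, 0.999, -0.003], [0.999, -0.051, -0.002], [-0.002, -0.002, -1.0]]
wrist_force: [-0.2, 0.5, 0.1]
finger_gap: 85.2
grasp_force: 0.0
```

```bash
python3 - <<'E'
from h import *
go(391,267.8,-0.5,-2.9); print(manip.state()['wrist_force'].round(1))
E
```

```text
shift mm [ 1.6  2.9 12.6] twist -0.04 yaw now -2.94 pos [388.1 266.4  12.1] t 8.95 gap 85.20507574394028
[-0.2  0.5  0.1]
```

Request:
play_rows(targets="0 0 0.004 0 0; 0 0 0.006 0 0; 0 0 0.006 0 0; 0 0 0.006 0 0")

```text
time: 9.35
tool_pos: [389.6, 267.4, 8.0]
orientation: [[0.051, 0.999, 0.001], [0.999, -0.051, 0.001], [0.001, 0.001, -1.0]]
wrist_force: [-0.5, -0.4, 1.1]
finger_gap: 85.6
grasp_force: 0.0
```

```bash
python3 - <<'E'
from h import *
go(391,267.8,-0.5,-2.9)
E
```

```text
shift mm [0.5 1.4 8.5] twist -0.04 yaw now -2.94 pos [389.6 267.4   8. ] t 9.35 gap 85.58957756141052
```

Request:
play_rows(targets="0.0005 0.001 0.005 0 0; 0.0005 0.001 0.0085 0 0; 0.0005 0.001 0.0085 0 0.3; 0.0005 0.001 0.0085 0 0.5; 0.0005 0.001 0.0085 0 0.6; 0.0005 0.001 0.0085 0 0.6; 0.0005 0.001 0.0085 0 0.6; 0.0005 0.001 0.0085 0 0.6; 0.0005 0.001 0.0085 0 0.6; 0.0005 0.001 0.0085 0 0.6", grip_force=40)

```text
time: 10.35
tool_pos: [390.3, 267.6, -0.9]
orientation: [[0.051, 0.999, 0.0], [0.999, -0.051, 0.0], [0.0, 0.0, -1.0]]
wrist_force: [-0.8, -0.9, 4.4]
finger_gap: 54.8
grasp_force: 43.2
```

Request:
play_rows(targets="0 0 -0.01 0 0.6; 0 0 -0.03 0 0.6; 0 0 -0.06 0 0.6; 0 0 -0.1 0 0.6; 0 0 -0.14 0 0.6; 0 0 -0.14 0 0.6; 0 0 -0.14 0 0.6")

```text
time: 11.05
tool_pos: [390.6, 267.9, 139.7]
orientation: [[0.051, 0.999, 0.002], [0.999, -0.051, 0.001], [0.001, 0.001, -1.0]]
wrist_force: [-0.4, -1.1, -2.4]
finger_gap: 54.5
grasp_force: 43.1
```

```bash
python3 - <<'E'
from h import *
shot('wrist','wrist5'); go(544.8,198.1,140,-13.46); print(manip.state()['wrist_force'].round(1), manip.state()['grasp_force'])
im=cv2.imread('pics/wrist5.png'); cv2.imwrite('pics/w5c.png',cv2.resize(im[200:460,190:450],None,fx=2.1,fy=2.1,interpolation=cv2.INTER_CUBIC))
E
```

```text
shift mm [-61.2 158.3  -1.7] twist 10.52 yaw now -2.94 pos [389.9 267.3 138.4] t 11.1 gap 54.994605201033316
[-0.5 -0.4 -1.7] 43.12704920768738
```

View pics/w5c.png

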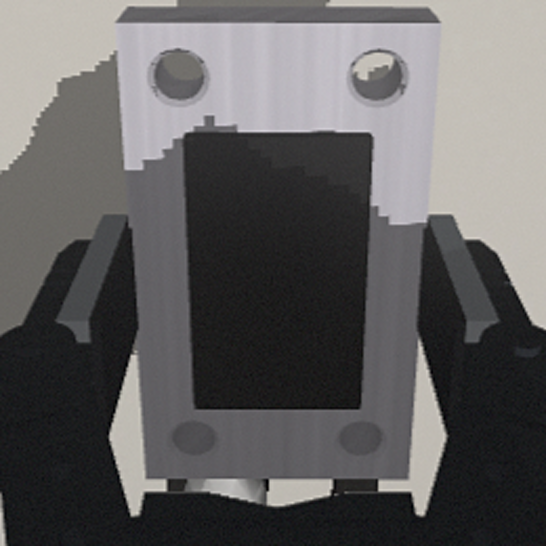

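The cover is held level. Its holes in the crop are (178,76), (378,76), (194,438) and (361,438).

```bash
python3 - <<'E'
from h import *
w=dict(np.load('wrist5.npz')); f=lambda L:[(a/2.1+190,b/2.1+200) for a,b in L]; P=tool_depth(w)
for a,b in((278,60),(145,300),(410,300),(278,445)): 
    u,v=[int(x) for x in f([(a,b)])[0]]; print(P[v,u].round(1))
for zt in (-14,-13,-12,-11): 
    H=tool_plane(w,f([(178,76),(378,76),(194,438),(361,438)]),zt); print(zt,H[:,:2].round(1).tolist(),H[:,:2].mean(0).round(1))
E
```

```text
[ 43.5  -0.1 -12.3]
[ -5.1 -26.  -12.9]
[ -5.1  25.6 -12.9]
[-40.   -0.2 -13.5]
-14 [[40.9, -17.4], [40.8, 17.4], [-38.2, -17.5], [-38.2, 17.2]] [ 1.3 -0.1]
-13 [[40.6, -17.6], [40.5, 17.6], [-39.1, -17.6], [-39.2, 17.3]] [ 0.7 -0.1]
-12 [[40.2, -17.7], [40.2, 17.7], [-40.1, -17.7], [-40.1, 17.4]] [ 0.1 -0.1]
-11 [[39.9, -17.8], [39.9, 17.8], [-41.0, -17.9], [-41.0, 17.6]] [-0.6 -0.1]
```

Request:
play_rows(targets="-0.015 0.04 0 3 0.6; -0.03 0.08 0 6 0.6; -0.046 0.12 0 9 0.6; -0.0615 0.1583 0 10.5 0.6; -0.0615 0.1583 0 10.5 0.6; -0.0615 0.1583 0.02 10.5 0.6; -0.0615 0.1583 0.035 10.5 0.6; -0.0615 0.1583 0.05 10.5 0.6; -0.0615 0.1583 0.06 10.5 0.6; -0.0615 0.1583 0.065 10.5 0.6; -0.0615 0.1583 0.065 10.5 0.6; -0.0615 0.1583 0.065 10.5 0.6")

```text
time: 12.3
tool_pos: [545.2, 198.2, 74.2]
orientation: [[0.232, 0.973, 0.0], [0.973, -0.232, 0.0], [0.0, 0.0, -1.0]]
wrist_force: [-0.1, 0.3, -1.8]
finger_gap: 54.5
grasp_force: 43.5
```

```bash
python3 - <<'E'
from h import *
go(544.7,197.8,67,-13.46)
E
```

```text
shift mm [-0.5 -0.4  7.2] twist 0.03 yaw now -13.43 pos [545.2 198.2  74.2] t 12.3 gap 54.536077154878036
```

Request:
play_rows(targets="-0.0005 -0.0004 0.003 0 0.6; -0.0005 -0.0004 0.006 0 0.6; -0.0005 -0.0004 0.0072 0 0.6; -0.0005 -0.0004 0.0072 0 0.6; -0.0005 -0.0004 0.0072 0 0.6; -0.0005 -0.0004 0.0072 0 0.6; -0.0005 -0.0004 0.0072 0 0.6; -0.0005 -0.0004 0.0072 0 0.6")

```text
time: 13.1
tool_pos: [544.7, 197.6, 66.8]
orientation: [[0.232, 0.973, 0.0], [0.973, -0.232, 0.0], [0.0, 0.0, -1.0]]
wrist_force: [-0.3, -0.1, -2.7]
finger_gap: 54.7
grasp_force: 43.5
```

```bash
python3 - <<'E'
from h import *
go(544.7,197.8,67,-13.46); print(manip.state()['wrist_force'].round(1),manip.state()['dq'].round(2))
shot('wrist','wrist6'); shot('side','side6')
a=cv2.imread('pics/wrist6.png')[130:450,190:450]; b=cv2.resize(cv2.imread('pics/side6.png')[190:270,300:375],(300,320),interpolation=cv2.INTER_CUBIC)
cv2.imwrite('pics/fin.png',np.hstack([a,b]))
E
```

```text
shift mm [ 0.2 -0.  -0.2] twist 0.02 yaw now -13.44 pos [544.7 197.6  66.8] t 13.1 gap 54.68378039296613
[-0.3 -0.1 -2.7] [ 0.01  0.03  0.01 -0.03 -0.01  0.01]
```

View pics/fin.png

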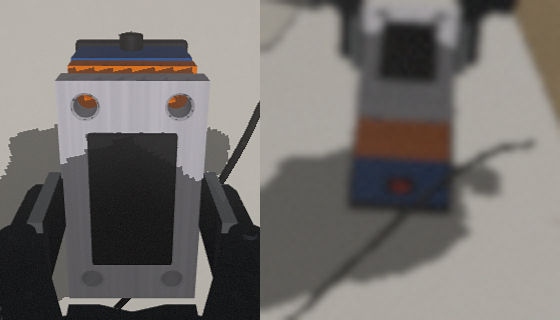

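The left half shows the cover held level, with its near holes at (85,105) and (180,105) above the spacer. The right half shows the spacer lying flat on the housing. The arm is still, so I'm handing in.

```bash
python3 -c "
from cell import order
print(order.close_job())"
```

```text
the job is handed in; nothing more can be done
None
```

The spacer is on the housing and let go, measured within about 0.5 mm of the threaded holes; the cover is held still and level about 15 mm above it, by my measurements lined up to within about 1 mm. I handed the job in at about 13 s, and no verdict came back.

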